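# Line up square-tube offcuts against the stop bar for the stock count

### The arm

A 7-joint arm with a two-finger parallel gripper is mounted at the origin on the work surface. World frame = base frame: x ahead of the robot, y to its left, z up, the work surface at z = 0. Lengths are in m, angles in rad, forces in N, time in s.
With the tool pointing down it reaches from about 0.4 to 0.85 m from the base axis. Payload 10.4 kg.
Tool frame: the origin (TCP) lies between the finger pads; the fingertips stand manip.tip_extent ahead of it and the grasp point (between the pads) lies 6 mm ahead of it (manip.tip_extent is the distance from the TCP to the fingertips, in m); z points along the fingers, y is the line along which they close (so a half turn about z gives the same grasp; the last joint's range is limited). The gripper opens to 85 mm and grips with 20 to 120 N. Pads are 22 mm wide; open, the fingers measure 114 mm over their backs; the gripper's body (76 mm by 85 mm) begins 54 mm behind the grasp point. The pads swing forward as they close: fully open they stand 13 mm farther back than shut.
Start: joints at [-1.317, 0.332, -0.065, 1.46, 0.022, 1.35, -0.088], TCP at [0.171, 0.601, 0.256] pointing down, gripper open.
Joint ranges: [-2.6, 2.6], [-0.5, 2.12], [-1.47, 1.34], [0.16, 2.42], [-1.27, 4.41], [0.06, 2.06], [-2.6, 2.6]. Speed limits (rad/s): [2.22, 2.22, 2.79, 2.79, 3.14, 3.14, 3.14].

### API

Orientations are given as a unit quaternion [x, y, z, w].
In Python, from workcell import get_obs, optics, workorder, manip gives the robot as it stands.
- The arm moves only by the tool jog_arm, never from a script. Its argument "increments" is a list of rows, each a list of 7 numbers: the shift along the tool's x, y, z in m, then the turn, a rotation vector about the tool's x, y, z in rad, then the opening, from -1 (shut) to 1 (fully open). A call has 1 to 5 rows; each row is the pose to reach, as a shift and turn from the pose commanded when the call began, along the tool's axes at that moment; what a row does not reach only later rows make up. A row lasts 1/12 s, in which the tool goes at most 41.7 mm and 7.16 degrees, less where a joint would pass 70% of its speed; a pose out of reach is approached as far as the arm can. A call with a gripper value outside its range is refused whole. The fingers move at their own pace and stop on an object; "grip_force" is the grip in N (left out, the last holds). Time passes only in rows, so rows that repeat a pose let the fingers close. It gives the time, the measured TCP pose, the force, the opening and the grip force at its end, in the units of the state.
- get_obs(): the state, without advancing time (a new reading comes with each control period).
- optics.camera(name): name is "scene" or "top" or "wrist"; returns a dict with "color" (420x560x3 uint8, red, green, blue), "depth" (420x560 float32, m along the optical axis (not along the pixel's ray), 0 where there is no reading), "K" (3x3 intrinsics, pixels), "R" (3x3) and "t" (3): a world point X has camera coordinates R X + t. Camera axes: x right, y down, z forward; pixel columns grow to the right and rows downward; lengths in m; the calibration is good to about 2 mm. A picture is of the moment at which its call begins.
- workorder.hand_in(): hands the job in; it is judged then, once.
The state is a dict: "clock": time; "joint_pos": joint angles; "joint_velocities": joint speeds; "tau": joint torques, N m; "position": TCP position; "ee_rot": TCP orientation; "ft_force": force on the tool from outside, world axes, zero at the start; "torque": the same for the moment, N m; "grip_width": opening from 0.0 (shut) to 1.0 (fully open); "grasp_force": force on a finger pad.
Only numpy, scipy, OpenCV 4.12 (cv2) and the standard library are available. Lean on these libraries where they do the work, as an engineer would, in place of code of your own. Each camera call takes 0.05 s, during which the arm holds its last target. There are 200 camera calls.

### The job

Line up the square-tube offcuts for the stock count: slide the three short ones along the bench, without lifting them, and pull the long one up out of its tin and stand it on end beside them, so that all four stand upright in one even row, each squarely flush against the front of the stop bar and centred on one of its four white lines. The long one takes the end line nearest its tin. Leave the tin standing where it is, and do not disturb anything else on the bench.

Things in the scene. Friction and masses are not known exactly. Their poses are not given: they have to be found in the camera images.
- stop_bar: Dark steel bar bolted to the bench (fixed), 26 mm deep, 400 long, 30 high. Origin at bench level, middle of its front face (towards the robot); x points away from the robot into the bar, y along it to the left. Four white lines, 90 mm apart, cross its top and front. A 9 mm bolt head on top 185 mm either side of the middle. Flush offcuts have their origin at x = -20 mm (short), -15 mm (long).
- line0 (a point): Foot of white line 0 on the bar's front face, at bench level, y = -135 mm along the bar (rightmost); axes as the bar's.
- line1 (a point): Foot of white line 1 on the bar's front face, at bench level, y = -45 mm along the bar; axes as the bar's.
- line2 (a point): Foot of white line 2 on the bar's front face, at bench level, y = 45 mm along the bar; axes as the bar's.
- line3 (a point): Foot of white line 3 on the bar's front face, at bench level, y = 135 mm along the bar (leftmost); axes as the bar's.
- short0: Short offcut of bare steel square tube standing on end (loose), 40 x 40 mm outside, 4 mm wall, 60 mm tall, open at both ends, about 0.24 kg. Origin at the centre of its underside, z up, x and y square to its faces. The three short ones are alike: any of them may take any of the lines.
- short1: Short offcut of bare steel square tube standing on end (loose), 40 x 40 mm outside, 4 mm wall, 60 mm tall, open at both ends, about 0.24 kg. Origin at the centre of its underside, z up, x and y square to its faces. The three short ones are alike: any of them may take any of the lines.
- short2: Short offcut of bare steel square tube standing on end (loose), 40 x 40 mm outside, 4 mm wall, 60 mm tall, open at both ends, about 0.24 kg. Origin at the centre of its underside, z up, x and y square to its faces. The three short ones are alike: any of them may take any of the lines.
- long: Long offcut of bare steel square tube (loose), 30 x 30 mm outside, 3 mm wall, 180 mm long, about 0.33 kg. It starts upright in the tin, standing on the tin's floor, its top about 186 mm above the bench. Origin at the centre of its lower end, z along its length (up), x and y square to its faces.
- tin: Open round metal tin standing on the bench (loose, 0.6 kg), 80 mm in diameter, 90 mm tall, 3 mm wall, floor 6 mm thick. Origin at the centre of its underside, z up. It stands at the left or the right of the bench.
- paint_can: Closed paint can, 90 mm in diameter, 100 mm tall, on the other side of the bench from the tin. Bystander.
- bush_a: Brass bush (thick ring), 42 mm in diameter, 25 mm tall, near the robot. Bystander.
- bush_b: Dark steel bush, 42 mm in diameter, 22 mm tall, near the robot. Bystander.
- round_tube: ROUND tube offcut standing on end, 42 mm in diameter, 60 mm tall, beyond the stop bar. Bystander.
- collar: Dark steel collar (ring), 68 mm in diameter, 22 mm tall, beyond the stop bar. Bystander.
- wrench: Wrench lying flat. Bystander.
- brush: Brush lying flat. Bystander.
Mind the look-alikes: they are no part of the job. Leave any blue or turquoise look-alike of the short0 alone. Leave any purple look-alike of the short1 alone.

How it is judged:
At the end, for the whole second after the job is handed in: All four stand upright at rest on the bench, each with under 5 mm gap to the stop bar's front, square to it within 0.10 rad and within 9 mm of its own white line: the long one at the end line nearest the tin, the short ones at the other three; the tin upright (x of short0 in the frame of stop_bar between -0.025 and -0.017 m and height (world z) of each of short0, short1, short2, long, tin below 0.004 m and angle between each of short0, short1, short2, long's own z axis and vertical below 0.06 rad and (angle between the x axis of short0 and the x axis of stop_bar, either way round below 0.1 rad or angle between the y axis of short0 and the x axis of stop_bar, either way round below 0.1 rad) and linear speed of each of short0, short1, short2, long below 0.01 m/s and x of short1 in the frame of stop_bar between -0.025 and -0.017 m and (angle between the x axis of short1 and the x axis of stop_bar, either way round below 0.1 rad or angle between the y axis of short1 and the x axis of stop_bar, either way round below 0.1 rad) and x of short2 in the frame of stop_bar between -0.025 and -0.017 m and (angle between the x axis of short2 and the x axis of stop_bar, either way round below 0.1 rad or angle between the y axis of short2 and the x axis of stop_bar, either way round below 0.1 rad) and x of long in the frame of stop_bar between -0.02 and -0.012 m and (angle between the x axis of long and the x axis of stop_bar, either way round below 0.1 rad or angle between the y axis of long and the x axis of stop_bar, either way round below 0.1 rad) and ((y of tin in the frame of stop_bar above 0 m and (y of short0 in the frame of line0 between -0.009 and 0.009 m or y of short1 in the frame of line0 between -0.009 and 0.009 m or y of short2 in the frame of line0 between -0.009 and 0.009 m) and (y of short0 in the frame of line1 between -0.009 and 0.009 m or y of short1 in the frame of line1 between -0.009 and 0.009 m or y of short2 in the frame of line1 between -0.009 and 0.009 m) and (y of short0 in the frame of line2 between -0.009 and 0.009 m or y of short1 in the frame of line2 between -0.009 and 0.009 m or y of short2 in the frame of line2 between -0.009 and 0.009 m) and y of long in the frame of line3 between -0.009 and 0.009 m) or (y of tin in the frame of stop_bar below 0 m and (y of short0 in the frame of line1 between -0.009 and 0.009 m or y of short1 in the frame of line1 between -0.009 and 0.009 m or y of short2 in the frame of line1 between -0.009 and 0.009 m) and (y of short0 in the frame of line2 between -0.009 and 0.009 m or y of short1 in the frame of line2 between -0.009 and 0.009 m or y of short2 in the frame of line2 between -0.009 and 0.009 m) and (y of short0 in the frame of line3 between -0.009 and 0.009 m or y of short1 in the frame of line3 between -0.009 and 0.009 m or y of short2 in the frame of line3 between -0.009 and 0.009 m) and y of long in the frame of line0 between -0.009 and 0.009 m)) and angle between tin's own z axis and vertical below 0.05 rad); the robot touches nothing.
It fails at once if A short offcut is lifted off the bench (more than 25 mm) instead of slid (height (world z) of any of short0, short1, short2 above 0.025 m).
It fails at once if A short offcut is toppled (angle between any of short0, short1, short2's own z axis and vertical above 0.6 rad).
It fails at once if The tin is knocked over or shifted by more than 50 mm (angle between tin's own z axis and vertical above 0.5 rad or distance of tin from where it was at the start of the episode above 0.05 m).
It fails at once if Something else on the bench is shifted by more than 30 mm (distance of any of paint_can, bush_a, bush_b, round_tube, collar, wrench, brush from where it was at the start of the episode above 0.03 m).
It also fails if it takes over 72 s, if anything falls off the work surface, if the arm or the gripper's body presses on something with over 40 N, if the wrist force passes 120 N, or if a joint passes its speed limit or range.

## Working session

There is one attempt and no reset: what is moved stays moved. The work goes in short steps, Python scripts to look and compute and a tool call to move; the robot and the scene stay as the last step left them, time stands still between calls to the robot, and variables do not carry over. Pictures are saved under pics/ and viewed, at most 10 in all, crops included, and the job is handed in when it is done.

Besides the shell and the picture viewer there is one more tool, called after "Call:" as name(argument=value, ...) on one line, values as JSON. jog_arm: Moves the arm, as the interface text tells. Its arguments: {"type":"object","properties":{"increments":{"type":"array"},"grip_force":{"type":"number"}},"required":["increments"]}

```bash
ls; mkdir -p pics; python3 - <<'E'
from workcell import get_obs, optics, workorder, manip
import cv2,numpy as np
o=get_obs(); print(o); print(manip.tip_extent)
for n in ['top','scene']:
    c=optics.camera(n); cv2.imwrite(f'pics/{n}0.png',c['color'][:,:,::-1]); np.savez(f'{n}0.npz',**c); print(n,c['K'],c['R'],c['t'])
E
```

```text
pics
{'clock': 0.0, 'joint_pos': array([-1.31662511,  0.33286271, -0.06470581,  1.46093716,  0.02159092,
        1.34988893, -0.0885055 ]), 'joint_velocities': array([-0.00128848,  0.00017076,  0.00081551,  0.00086511, -0.00166516,
       -0.00067339, -0.00039945]), 'tau': array([ 6.28218731e-04, -6.25453663e+01,  4.94075823e-02, -3.91587639e+01,
        1.62959093e-02,  1.01088127e-02, -4.86727160e-06]), 'position': array([0.1706876 , 0.60089227, 0.25552362]), 'ee_rot': array([ 1.37934944e-01,  9.90441043e-01, -6.97023803e-04, -6.97929694e-05]), 'ft_force': array([-0.39098453,  1.04360216,  0.27991305]), 'torque': array([-0.00600164, -0.04462186, -0.00242983]), 'grasp_force': 0.0, 'grip_width': 1.0001620958010489}
0.025
top [[451.31103231   0.         285.62550588]
 [  0.         451.31103231 207.41306464]
 [  0.           0.           1.        ]] [[ 0.02518326 -0.9996714  -0.00478564]
 [-0.985133   -0.02400267 -0.17010832]
 [ 0.16993755  0.00899837 -0.98541375]] [-0.02988779  0.54884961  1.04293977]
scene [[500.70838455   0.         278.72389865]
 [  0.         500.70838455 209.4742217 ]
 [  0.           0.           1.        ]] [[ 8.50742685e-01  5.25582274e-01  3.95558155e-04]
 [ 4.08550563e-01 -6.60833479e-01 -6.29591574e-01]
 [-3.30640773e-01  5.35782032e-01 -7.76926183e-01]] [-0.45824203 -0.2068437   1.30691617]
```

View pics/top0.png

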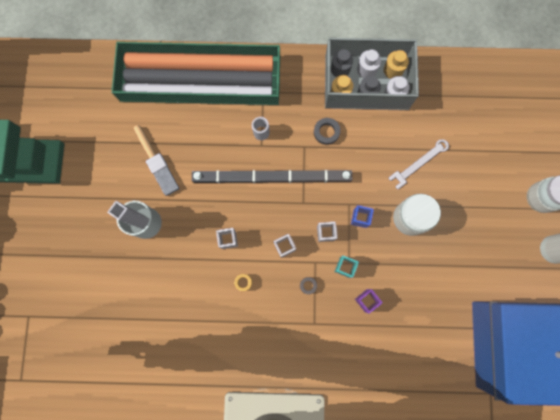

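View pics/scene0.png

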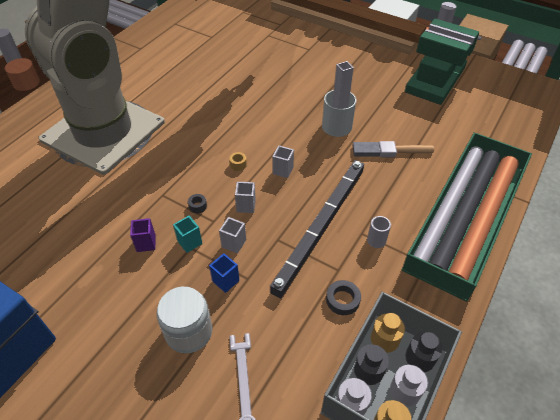

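The top view shows the three bare-steel shorts at (226,238), (285,245) and (328,231). What could be taken for them is blue (363,216), teal (347,267), purple (369,301), the round tube (260,127) and the bushes (243,283), (309,285). The bar runs (197,177)–(348,176). The tin with the long one is at about (138,220), on the left, so the long one goes to line3.

The scene view shows the same layout, with the shorts at (283,160), (245,196) and (233,234), and the long one standing in the tin at (343,85).

```bash
cat > h.py <<'E'
import numpy as np,cv2
from scipy import ndimage
def pts(c):
    d=c['depth']; v,u=np.mgrid[:d.shape[0],:d.shape[1]]; K=c['K']
    P=np.stack([(u-K[0,2])/K[0,0]*d,(v-K[1,2])/K[1,1]*d,d],-1)
    X=(P-c['t'])@c['R']; X[d==0]=np.nan; return X
def ray(c,u,v,z):
    K=c['K']; d=c['R'].T@np.array([(u-K[0,2])/K[0,0],(v-K[1,2])/K[1,1],1]); o=-c['R'].T@c['t']
    return (o+d*(z-o[2])/d[2])[:2]
def blobs(c,lo,hi,box,zp,mn=8):
    """height band blobs -> outline cast on plane zp -> minAreaRect"""
    X=pts(c); m=(X[...,2]>lo)&(X[...,2]<hi)&(X[...,0]>box[0])&(X[...,0]<box[1])&(X[...,1]>box[2])&(X[...,1]<box[3])
    l,n=ndimage.label(m,np.ones((3,3))); r=[]
    for i in range(1,n+1):
        vv,uu=np.where(l==i)
        if len(vv)<mn: continue
        q=np.array([ray(c,u,v,zp) for u,v in zip(uu,vv)],np.float32)
        rc=cv2.minAreaRect(q*1000); r.append((len(vv),uu.mean().round(1),vv.mean().round(1),np.round(rc[0],1),np.round(rc[1],1),round(rc[2],1),np.round(np.median(X[l==i][:,2])*1000,1)))
    return r
E
python3 - <<'E'
from h import *
for n in ['top','scene']:
    c=np.load(n+'0.npz'); print(n)
    for lo,hi,zp in [(.05,.07,.06),(.022,.045,.03),(.08,.12,.09),(.165,.2,.186)]:
        print(lo)
        for b in blobs(c,lo,hi,(.3,.8,-.35,.42),zp): print(*b)
c=np.load('top0.npz')
img=cv2.resize(c['color'][160:310,110:390,::-1],None,fx=2.8,fy=2.8,interpolation=cv2.INTER_CUBIC); cv2.imwrite('pics/crop.png',img)
E
```

```text
top
0.05
109 259.8 125.1 [751.7  51.9] [41.4 39.5] 1.8 58.0
97 403.9 220.8 [ 527.2 -301.4] [87.6 35.9] 22.6 61.2
25 133.7 205.0 [545.3 345.4] [ 5.8 31. ] 17.1 62.0
131 362.8 215.1 [ 533.2 -200.4] [40.4 41.4] 78.6 58.0
89 149.7 224.6 [501.6 309. ] [31.5 76.1] 72.5 59.6
38 141.3 222.1 [503.3 325. ] [ 7.2 30.4] 58.8 59.2
28 123.4 225.7 [490.9 366.4] [31.9  7.3] 30.6 59.6
124 327.0 230.5 [ 494.1 -115.5] [40.6 40.8] 6.0 58.8
126 225.4 237.4 [471.9 123.8] [40.6 40.9] 10.9 58.6
113 284.1 244.7 [457.7 -15.3] [40. 39.] 28.1 58.6
128 347.1 266.3 [ 411.8 -163.1] [40.6 40.4] 69.5 58.8
137 369.5 301.0 [ 333.7 -214.5] [40.7 40.7] 39.9 58.7
0.022
46 259.7 122.8 [767.1  56.1] [17.4 32. ] 16.1 34.7
13 336.8 129.6 [ 755.3 -139.9] [12.3  9.9] 13.8 23.1
46 261.5 134.3 [739.2  50.3] [18.1 38.7] 13.2 33.4
12 319.8 136.4 [735.9 -96.9] [12.7  8. ] 26.4 22.9
8 326.0 140.5 [ 726.9 -113.4] [10.5  5. ] 0.6 22.7
10 330.4 140.2 [ 727.7 -124.3] [ 6.9 11.4] 28.7 23.3
1706 271.4 175.5 [631.9  22.2] [ 28.1 397.8] 1.4 29.0
90 401.2 223.1 [ 524.2 -302.8] [86.4 33.9] 29.2 33.1
30 137.8 207.0 [545.1 346.7] [ 7.7 29.6] 14
[... 2630 characters left out ...]
] 43.1 33.4
93 222.7 265.1 [ 524.8 -190.8] [27.6 25.7] 80.6 34.9
165 225.2 277.8 [ 542.2 -211.3] [55.6 37.1] 36.9 33.3
10 345.6 282.4 [751.2 -94.6] [12.9  4.7] 60.5 22.6
8 335.4 284.6 [ 736.9 -109.7] [7.8 5.2] 67.7 23.0
10 350.3 284.7 [761.7 -93.3] [9.4 5.7] 77.9 23.2
26 354.8 289.5 [774.1 -99.6] [13.6 18.9] 62.7 23.2
15 330.3 294.5 [ 738.7 -134.2] [ 6.6 16. ] 19.8 22.9
44 353.0 301.9 [ 785.6 -126. ] [46.9 13.6] 77.2 23.1
21 339.8 305.1 [ 764.2 -144.6] [ 8.2 16.4] 83.6 23.3
114 204.0 335.0 [ 580.3 -323.3] [14.4 56.1] 5.4 33.9
0.08
406 339.8 100.3 [512.9 327.7] [80.1 90.9] 7.9 89.0
1392 185.1 305.7 [ 542.7 -317.9] [62.7 94.1] 86.4 99.0
0.165
224 344.0 69.1 [517.1 323.1] [47.1 53.2] 58.5 178.5
```

View pics/crop.png

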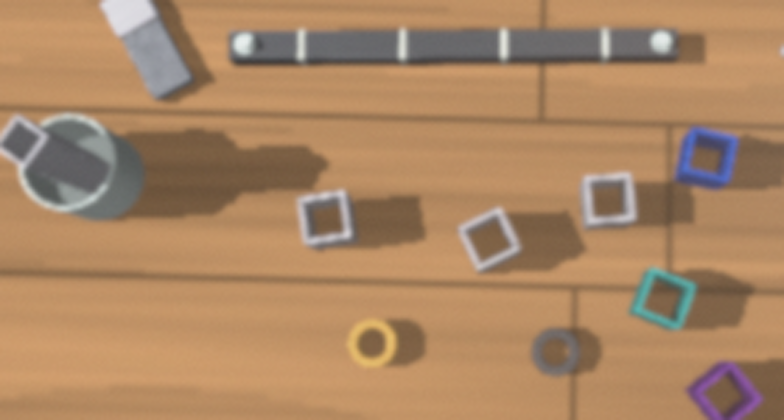

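The crop confirms bare grey steel for the three shorts at (226,238), (285,245) and (328,231). The coloured look-alikes are clearly separate. Next I refine the bar lines and the long one's top.

```bash
cat >> h.py <<'E'
from scipy.spatial.transform import Rotation as Ro
def go(x,y,z,yaw,obs=None):
    """increments (tool axes) from measured pose to TCP target (mm, deg of tool y axis)"""
    from workcell import get_obs
    o=obs or get_obs(); R=Ro.from_quat(o['ee_rot']); a=np.radians(yaw)
    ty=np.array([np.cos(a),np.sin(a),0]); tz=np.array([0,0,-1.]); T=Ro.from_matrix(np.stack([np.cross(ty,tz),ty,tz],1))
    return np.round(np.r_[R.inv().apply(np.array([x,y,z])/1000-o['position']),(R.inv()*T).as_rotvec()],4)
def lines(c):
    X=pts(c); g=c['color'].min(2); m=(X[...,2]>.02)&(X[...,2]<.034)&(abs(X[...,0]-.632)<.02)&(abs(X[...,1]-.022)<.17)&(g>130)
    l,n=ndimage.label(m,np.ones((3,3))); r=[]
    for i in range(1,n+1):
        vv,uu=np.where(l==i)
        if len(vv)>8: 
            w=g[vv,uu]-100.; r.append(ray(c,(uu*w).sum()/w.sum(),(vv*w).sum()/w.sum(),.03)*1000)
    return np.array(r)
E
python3 - <<'E'
from h import *
for n in ['top','scene']:
    c=np.load(n+'0.npz'); L=lines(c); L=L[L[:,1].argsort()]; print(n,L.round(1)); 
    p=np.polyfit(L[:,1],L[:,0],1); print('yaw',-np.degrees(np.arctan(p[0])))
    print(L.mean(0), np.diff(L[:,1]))
    for t in (.178,.182): print(blobs(c,t,.2,(.3,.8,-.35,.42),.186))
    for b in blobs(c,.0565 if n=='scene' else .057,.07,(.43,.55,-.15,.15),.06): print(*b)
print(go(472,124,150,90+10.9-0))
E
```

```text
top [[ 637.3 -113.4]
 [ 634.   -23.6]
 [ 630.8   65.9]
 [ 628.4  155.9]]
yaw 1.896651119191946
[632.62161466  21.17679495] [89.78585841 89.54199085 89.97980368]
[(106, np.float64(117.0), np.float64(210.3), array([510.6, 336.2]), array([32.7, 29.9]), 56.9, np.float64(184.6))]
[(87, np.float64(117.2), np.float64(210.3), array([510.8, 336.6]), array([31.8, 30.1]), 57.4, np.float64(185.0))]
67 330.8 231.5 [ 494.3 -117.7] [40.4 37.9] 1.4 59.4
16 319.5 230.6 [492.6 -97.9] [19.   2.4] 0.7 59.0
95 225.2 237.7 [472.2 124.6] [40.3 39.5] 10.0 59.5
65 280.6 245.7 [458.2 -15.1] [39. 39.] 28.1 59.2
27 291.3 243.0 [463.3 -31.8] [34.3  8.6] 15.4 59.5
scene [[ 637.7 -113. ]
 [ 635.3  -23.1]
 [ 631.8   66.9]
 [ 629.2  156.7]]
yaw 1.8530659689695823
[633.47381924  21.87936802] [89.89117153 90.04873486 89.71004604]
[(114, np.float64(344.1), np.float64(66.7), array([514.3, 331.9]), array([35.6, 38.6]), 59.4, np.float64(183.2))]
[(76, np.float64(344.3), np.float64(66.0), array([512.7, 333.9]), array([33.3, 34.3]), 58.5, np.float64(184.6))]
106 282.3 153.1 [473.6 122.2] [40.3 43.4] 9.5 58.9
110 244.4 189.1 [460.7 -17.1] [41.  40.9] 31.7 58.6
141 231.6 227.2 [ 496.6 -117.2] [41.6 41.2] 6.1 58.9
[-4.201e-01 -3.763e-01  1.061e-01 -1.200e-03 -2.000e-04 -4.671e-01]
```

Call:
jog_arm(increments=[[-0.14,-0.1255,0,0,0,0,0.5],[-0.14,-0.1255,0,0,0,0,0.5],[-0.14,-0.1255,0,0,0,0,0.5],[-0.14,-0.1255,0,0,0,0,0.5],[-0.14,-0.1255,0,0,0,0,0.5]], grip_force=40)

```text
clock: 0.52
position: [0.2743, 0.4379, 0.2562]
ee_rot: [0.14, 0.99, -0.001, 0.0]
ft_force: [0.9, 0.1, 0.9]
grip_width: 0.751
grasp_force: 0.0
```

Call:
jog_arm(increments=[[-0.14,-0.1255,0,0,0,0,0.5],[-0.14,-0.1255,0,0,0,0,0.5],[-0.14,-0.1255,0,0,0,0,0.5],[-0.14,-0.1255,0,0,0,0,0.5],[-0.14,-0.1255,0,0,0,0,0.5]])

```text
clock: 0.93
position: [0.3739, 0.2786, 0.2563]
ee_rot: [0.14, 0.99, -0.0, 0.0]
ft_force: [-0.2, -1.0, -0.1]
grip_width: 0.752
grasp_force: 0.0
```

Call:
jog_arm(increments=[[-0.14,-0.1255,0.1,0,0,-0.46,0.5],[-0.14,-0.1255,0.1,0,0,-0.46,0.5],[-0.14,-0.1255,0.1,0,0,-0.46,0.5],[-0.14,-0.1255,0.1,0,0,-0.46,0.5],[-0.14,-0.1255,0.1,0,0,-0.46,0.5]])

```text
clock: 1.35
position: [0.4604, 0.1428, 0.1678]
ee_rot: [-0.095, 0.995, 0.0, 0.0]
ft_force: [1.3, 1.5, -0.7]
grip_width: 0.752
grasp_force: 0.0
```

```bash
python3 - <<'E'
from h import *
from workcell import *
o=get_obs(); print(o['clock'],o['position'],o['grip_width'],o['joint_pos'].round(2))
print(go(472,124,100,100.5)); print(go(472,124,45,100.5))
E
```

```text
1.35 [0.46041706 0.14277233 0.167786  ] 0.7517908981817998 [-0.75  0.08  0.37  1.96 -0.03  1.1   1.4 ]
[-0.0078 -0.0207  0.0678  0.0007  0.0008  0.008 ]
[-0.0077 -0.0207  0.1228  0.0007  0.0008  0.008 ]
```

Call:
jog_arm(increments=[[0,0,0,0,0,0,0.5],[0,0,0,0,0,0,0.5]])

```text
clock: 1.52
position: [0.4601, 0.1411, 0.1669]
ee_rot: [-0.089, 0.996, -0.001, -0.001]
ft_force: [-0.7, 0.9, 0.5]
grip_width: 0.748
grasp_force: 0.0
```

```bash
python3 - <<'E'
from h import *
from workcell import *
o=get_obs(); print(o['clock'],o['position'],o['grip_width'])
print(go(472,124,45,100.3))
E
```

```text
1.5167 [0.46005327 0.14109374 0.16694923] 0.7482393525409549
[-0.009  -0.0188  0.122  -0.0013 -0.0024 -0.0008]
```

Call:
jog_arm(increments=[[-0.009,-0.019,0.03,0,0,0,0.5],[-0.009,-0.019,0.06,0,0,0,0.5],[-0.009,-0.019,0.09,0,0,0,0.5],[-0.009,-0.019,0.12,0,0,0,0.5],[-0.009,-0.019,0.122,0,0,0,0.5]])

```text
clock: 1.93
position: [0.4692, 0.1265, 0.0421]
ee_rot: [-0.092, 0.996, -0.001, -0.003]
ft_force: [-0.5, -1.1, -0.8]
grip_width: 0.749
grasp_force: 0.0
```

Call:
jog_arm(increments=[[0,0,0,0,0,0,0.0],[0,0,0,0,0,0,-0.3],[0,0,0,0,0,0,-0.3],[0,0,0,0,0,0,-0.3],[0,0,0,0,0,0,-0.3]])

```text
clock: 2.35
position: [0.4734, 0.1271, 0.0479]
ee_rot: [-0.092, 0.996, 0.001, 0.001]
ft_force: [-1.6, 0.6, 8.4]
grip_width: 0.466
grasp_force: 41.9
```

```bash
python3 - <<'E'
from h import *
from workcell import *
o=get_obs(); print(o['clock'],o['position'],o['grip_width'],o['grasp_force'],o['ft_force'])
c=optics.camera('wrist'); cv2.imwrite('pics/w1.png',c['color'][:,:,::-1])
E
```

```text
2.35 [0.47337982 0.12707303 0.04790242] 0.466361040175946 41.870219707489014 [-1.62229913  0.56686925  8.37324955]
```

View pics/w1.png

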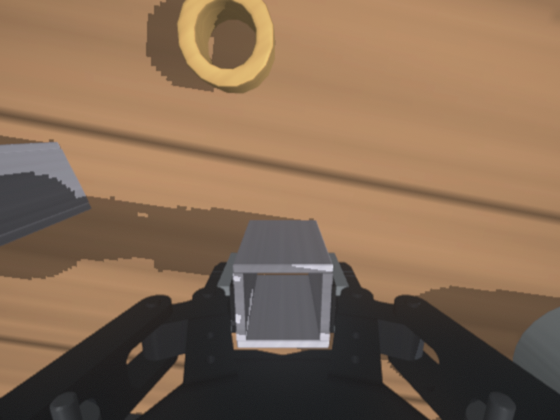

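The wrist view shows the grey tube held squarely between the pads at (283,300), with the brass bush clear of it at (227,40).

```bash
python3 - <<'E'
from h import *
print(go(592.7,65.2,48,91.9))
E
```

```text
[-0.106  -0.0826  0.      0.0015  0.0024  0.1503]
```

Call:
jog_arm(increments=[[-0.01,-0.008,-0.002,0,0,0.02,-0.3],[-0.03,-0.024,-0.002,0,0,0.05,-0.3],[-0.055,-0.043,-0.002,0,0,0.09,-0.3],[-0.08,-0.062,-0.002,0,0,0.13,-0.3],[-0.106,-0.0826,-0.002,0,0,0.15,-0.3]])

```text
clock: 2.82
position: [0.593, 0.0644, 0.0488]
ee_rot: [-0.016, 1.0, 0.0, 0.0]
ft_force: [1.3, 1.8, -2.7]
grip_width: 0.465
grasp_force: 40.8
```

Call:
jog_arm(increments=[[0,0,0,0,0,0,-0.3],[0,0,0,0,0,0,-0.3]])

```text
clock: 2.98
position: [0.5929, 0.0628, 0.0484]
ee_rot: [-0.015, 1.0, -0.0, 0.0]
ft_force: [-1.2, -0.3, -3.0]
grip_width: 0.464
grasp_force: 41.0
```

```bash
python3 - <<'E'
from h import *
from workcell import *
o=get_obs(); print(o['clock'],o['position'],o['grip_width'],o['grasp_force'],o['ft_force'])
print(go(598.7,65.4,48,91.9))
c=optics.camera('scene'); np.savez('s1.npz',**c); cv2.imwrite('pics/s1.png',cv2.resize(c['color'][60:310,140:420,::-1],None,fx=2.4,fy=2.4))
c=optics.camera('top'); np.savez('t1.npz',**c)
E
```

```text
2.9833 [0.59294107 0.06278181 0.04844379] 0.4635103836451532 40.96580386161804 [-1.18789265 -0.25286932 -3.03355674]
[-0.0058  0.0024  0.0004 -0.0009  0.0008 -0.0025]
```

View pics/s1.png

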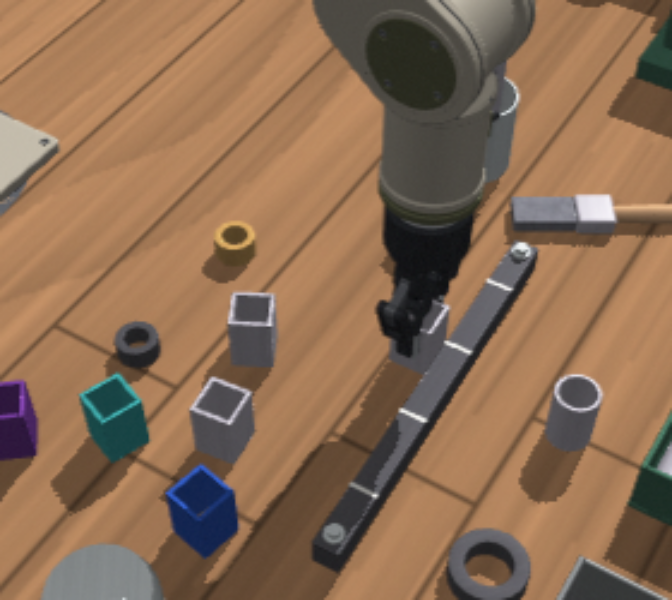

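Call:
jog_arm(increments=[[-0.002,0.0025,0.002,0,0,0,-0.3],[-0.004,0.0025,0.002,0,0,0,-0.3],[-0.006,0.0025,0.002,0,0,0,-0.3],[-0.008,0.0025,0.002,0,0,0,-0.3],[-0.008,0.0025,0.002,0,0,0,-0.3]])

```text
clock: 3.5
position: [0.5982, 0.0672, 0.0479]
ee_rot: [-0.017, 1.0, 0.0, -0.001]
ft_force: [-12.8, -4.3, 19.4]
grip_width: 0.468
grasp_force: 43.9
```

Call:
jog_arm(increments=[[-0.001,0,0,0,0,0,-0.3],[-0.002,0,0,0,0,0,-0.3],[-0.002,0,0,0,0,0,-0.3]])

```text
clock: 3.75
position: [0.5998, 0.0675, 0.0479]
ee_rot: [-0.017, 1.0, 0.0, -0.002]
ft_force: [-15.0, -4.2, 19.8]
grip_width: 0.464
grasp_force: 44.2
```

Call:
jog_arm(increments=[[0.002,0,0,0,0,0,0.3],[0.002,0,0,0,0,0,0.3],[0.002,0,0,0,0,0,0.3],[0.002,0,-0.03,0,0,0,0.3],[0.002,0,-0.07,0,0,0,0.3]])

```text
clock: 4.17
position: [0.5972, 0.0676, 0.1139]
ee_rot: [-0.017, 1.0, -0.001, -0.003]
ft_force: [1.2, 0.1, 0.4]
grip_width: 0.649
grasp_force: 0.0
```

Call:
jog_arm(increments=[[0.04,0,-0.02,0,0,0,0.3],[0.08,0,-0.02,0,0,0,0.4],[0.12,0,-0.02,0,0,0,0.5],[0.12,0,-0.02,0,0,0,0.5],[0.12,0,-0.02,0,0,0,0.5]])

```text
clock: 4.58
position: [0.4776, 0.0639, 0.1363]
ee_rot: [-0.017, 1.0, 0.001, -0.0]
ft_force: [0.5, -0.6, 0.3]
grip_width: 0.75
grasp_force: 0.0
```

```bash
cat >> h.py <<'E'
def check(c):
    # rel to bar frame from this camera's own line fit
    L=lines(c); L=L[L[:,1].argsort()]; print('lines',L.round(1).tolist())
    for b in blobs(c,.057,.07,(.43,.66,-.2,.2),.06,25): print(*b)
E
python3 - <<'E'
from h import *
from workcell import *
o=get_obs(); print(o['clock'],o['position'],o['grip_width'])
for n in ['top','scene']: c=optics.camera(n); check(c)
print(go(458.5,-14,120,118.8),go(458.5,-14,46,118.8))
E
```

```text
4.5833 [0.47762313 0.06385228 0.1363449 ] 0.7499985185868735
lines [[637.0, -113.4], [634.1, -23.7], [631.6, 155.9]]
36 356.6 216.5 [ 529.6 -184.5] [38.4 17.2] 19.4 59.4
28 332.4 225.1 [ 506.5 -129. ] [30.2 12.7] 42.3 59.1
37 322.2 235.1 [ 482.7 -103.8] [36.5 19.5] 48.6 59.5
101 284.2 244.8 [458.2 -15. ] [39. 39.] 27.9 59.5
lines [[637.9, -112.9], [635.5, -23.1], [632.2, 66.8], [629.2, 156.6]]
109 318.0 189.8 [599.2  65.6] [40.1 42.4] 2.3 59.3
113 244.4 188.9 [460.6 -17.1] [41.1 40.9] 31.7 59.2
135 231.0 227.1 [ 496.2 -117.9] [40.6 42.1] 7.0 59.0
69 227.3 260.0 [ 537.8 -192. ] [19.5 41.8] 81.4 59.1
[ 2.470e-02 -7.710e-02  1.680e-02  4.000e-04  2.100e-03 -4.687e-01] [ 2.490e-02 -7.710e-02  9.080e-02  4.000e-04  2.100e-03 -4.687e-01]
```

Call:
jog_arm(increments=[[0.0247,-0.02,0,0,0,-0.12,0.5],[0.0247,-0.04,0,0,0,-0.24,0.5],[0.0247,-0.06,0.01,0,0,-0.36,0.5],[0.0247,-0.077,0.016,0,0,-0.469,0.5],[0.0247,-0.077,0.016,0,0,-0.469,0.5]])

```text
clock: 5.1
position: [0.4583, -0.018, 0.1195]
ee_rot: [-0.25, 0.968, -0.001, -0.0]
ft_force: [-1.2, 0.4, 0.1]
grip_width: 0.75
grasp_force: 0.0
```

```bash
python3 - <<'E'
from h import *
print(go(459,-15.5,48,119))
E
```

```text
[-0.002   0.002   0.0715 -0.0015 -0.0013 -0.0001]
```

Call:
jog_arm(increments=[[-0.002,0.002,0.03,0,0,0,0.5],[-0.002,0.002,0.05,0,0,0,0.5],[-0.002,0.002,0.07,0,0,0,0.5],[-0.002,0.002,0.07,0,0,0,0.3],[-0.002,0.002,0.07,0,0,0,0]])

```text
clock: 5.52
position: [0.4587, -0.0119, 0.05]
ee_rot: [-0.248, 0.969, -0.0, -0.001]
ft_force: [3.0, -4.7, 2.3]
grip_width: 0.523
grasp_force: 2.4
```

Call:
jog_arm(increments=[[0,0,0,0,0,0,-0.2],[0,0,0,0,0,0,-0.3],[0,0,0,0,0,0,-0.3],[0,0,0,0,0,0,-0.3],[0,0,0,0,0,0,-0.3]])

```text
clock: 5.93
position: [0.4587, -0.0116, 0.0508]
ee_rot: [-0.248, 0.969, 0.0, 0.001]
ft_force: [-0.1, 0.1, 1.6]
grip_width: 0.464
grasp_force: 42.2
```

```bash
python3 - <<'E'
from h import *
print(go(595,-24.8,48.5,91.9))
E
```

```text
[-1.131e-01 -7.720e-02  2.400e-03  3.000e-04  1.100e-03  4.690e-01]
```

Call:
jog_arm(increments=[[-0.01,-0.007,0,0,0,0.08,-0.3],[-0.032,-0.021,0,0,0,0.18,-0.3],[-0.058,-0.038,0,0,0,0.28,-0.3],[-0.085,-0.056,0,0,0,0.38,-0.3],[-0.114,-0.075,0,0,0,0.469,-0.3]])

```text
clock: 6.35
position: [0.5951, -0.0223, 0.0507]
ee_rot: [-0.014, 1.0, 0.001, -0.001]
ft_force: [-10.4, 0.7, 15.8]
grip_width: 0.465
grasp_force: 44.5
```

Call:
jog_arm(increments=[[0,0,0,0,0,0,-0.3],[0,0,0,0,0,0,-0.3]])

```text
clock: 6.52
position: [0.5965, -0.0229, 0.0506]
ee_rot: [-0.017, 1.0, -0.001, 0.001]
ft_force: [2.0, -0.3, 1.2]
grip_width: 0.461
grasp_force: 43.0
```

```bash
python3 - <<'E'
from h import *
print(go(603,-22.6,50,91.9))
E
```

```text
[-0.0065  0.0001  0.0006 -0.0011  0.0027  0.0002]
```

Call:
jog_arm(increments=[[-0.002,0,0.0005,0,0,0,-0.3],[-0.004,0,0.0005,0,0,0,-0.3],[-0.006,0,0.0005,0,0,0,-0.3],[-0.008,0,0.0005,0,0,0,-0.3],[-0.008,0,0.0005,0,0,0,-0.3]])

```text
clock: 6.93
position: [0.6004, -0.0226, 0.0507]
ee_rot: [-0.017, 1.0, 0.001, -0.001]
ft_force: [-7.8, -0.3, 14.0]
grip_width: 0.466
grasp_force: 44.3
```

Call:
jog_arm(increments=[[-0.001,0,0,0,0,0,-0.3],[-0.002,0,0,0,0,0,-0.3],[-0.002,0,0,0,0,0,-0.3]])

```text
clock: 7.18
position: [0.6022, -0.0226, 0.0507]
ee_rot: [-0.017, 1.0, 0.001, -0.001]
ft_force: [-9.5, -0.5, 14.1]
grip_width: 0.463
grasp_force: 44.4
```

Call:
jog_arm(increments=[[-0.002,0,0,0,0,0,-0.3],[-0.003,0,0,0,0,0,-0.3],[-0.004,0,0,0,0,0,-0.3],[-0.004,0,0,0,0,0,-0.3]])

```text
clock: 7.52
position: [0.6043, -0.0225, 0.0506]
ee_rot: [-0.017, 1.0, 0.001, -0.004]
ft_force: [-21.7, 0.6, 25.1]
grip_width: 0.462
grasp_force: 45.7
```

Call:
jog_arm(increments=[[0.003,0,0,0,0,0,0.2],[0.003,0,0,0,0,0,0.2],[0.003,0,0,0,0,0,0.2],[0.003,0,-0.03,0,0,0,0.2],[0.003,0,-0.07,0,0,0,0.2]])

```text
clock: 7.93
position: [0.6028, -0.022, 0.1174]
ee_rot: [-0.017, 1.0, -0.0, -0.003]
ft_force: [1.6, -0.1, -0.2]
grip_width: 0.6
grasp_force: 0.0
```

Call:
jog_arm(increments=[[0.03,-0.02,-0.01,0,0,0,0.3],[0.06,-0.04,-0.01,0,0,0,0.4],[0.09,-0.06,-0.01,0,0,0,0.4],[0.11,-0.09,-0.01,0,0,0,0.4],[0.11,-0.09,-0.01,0,0,0,0.4]])

```text
clock: 8.35
position: [0.4942, -0.1216, 0.1299]
ee_rot: [-0.013, 1.0, -0.0, -0.0]
ft_force: [0.4, -1.8, -0.3]
grip_width: 0.702
grasp_force: 0.0
```

```bash
python3 - <<'E'
from h import *
from workcell import *
o=get_obs(); print(o['clock'],o['position'],o['grip_width'])
for n in ['top','scene']: c=optics.camera(n); check(c)
print(go(495,-113.5,110,96.2),go(495,-113.5,48,96.2))
E
```

```text
8.35 [ 0.49423553 -0.12160669  0.1298627 ] 0.7022728576161303
lines [[640.7, -112.5], [634.9, -23.7], [633.0, 66.9], [628.7, 155.8]]
31 251.4 179.0 [613.9  67. ] [38.1 10.6] 79.8 59.6
44 284.0 183.2 [600.8 -18.3] [36.9 28.9] 1.4 59.6
30 250.6 192.1 [586.4  66.6] [17.2 36.3] 1.4 59.7
lines [[637.9, -112.9], [635.6, -23.2], [632.5, 66.9], [629.2, 156.6]]
112 318.1 190.2 [599.3  64.7] [40.2 44. ] 1.9 59.1
123 298.2 217.8 [601.9 -24.2] [40.7 42.2] 1.9 59.2
114 232.1 227.4 [ 496.3 -117.7] [40.1 41.9] 5.8 59.0
69 226.9 259.8 [ 537.7 -192. ] [19.5 41.6] 81.4 59.1
[ 0.0027  0.0033  0.02    0.0009  0.0009 -0.0772] [ 0.0027  0.0033  0.082   0.0009  0.0009 -0.0772]
```

Call:
jog_arm(increments=[[0.0027,0.0033,0.02,0,0,-0.077,0.4],[0.0027,0.0033,0.045,0,0,-0.077,0.4],[0.0027,0.0033,0.065,0,0,-0.077,0.4],[0.0027,0.0033,0.08,0,0,-0.077,0.4],[0.0027,0.0033,0.08,0,0,-0.077,0.2]])

```text
clock: 8.87
position: [0.4943, -0.1112, 0.0469]
ee_rot: [-0.056, 0.998, 0.0, -0.002]
ft_force: [-0.9, -0.1, -0.1]
grip_width: 0.604
grasp_force: 0.0
```

Call:
jog_arm(increments=[[0,0,0,0,0,0,0.0],[0,0,0,0,0,0,-0.3],[0,0,0,0,0,0,-0.3],[0,0,0,0,0,0,-0.3],[0,0,0,0,0,0,-0.3]])

```text
clock: 9.28
position: [0.4959, -0.1125, 0.0502]
ee_rot: [-0.055, 0.998, 0.0, 0.0]
ft_force: [0.7, 0.8, -2.8]
grip_width: 0.461
grasp_force: 42.0
```

```bash
python3 - <<'E'
from h import *
print(go(597.5,-112.6,50,91.9))
E
```

```text
[-0.101  -0.0113  0.0003  0.0003  0.0009  0.0773]
```

Call:
jog_arm(increments=[[-0.01,-0.001,0.001,0,0,0.01,-0.3],[-0.03,-0.003,0.001,0,0,0.03,-0.3],[-0.055,-0.006,0.001,0,0,0.05,-0.3],[-0.08,-0.009,0.001,0,0,0.07,-0.3],[-0.101,-0.0115,0.001,0,0,0.077,-0.3]])

```text
clock: 9.7
position: [0.5984, -0.1129, 0.0494]
ee_rot: [-0.016, 1.0, 0.0, -0.0]
ft_force: [-9.5, 1.1, 13.7]
grip_width: 0.463
grasp_force: 47.7
```

Call:
jog_arm(increments=[[0,0,0,0,0,0,-0.3],[0,0,0,0,0,0,-0.3]])

```text
clock: 9.87
position: [0.5991, -0.1128, 0.0495]
ee_rot: [-0.017, 1.0, -0.0, 0.002]
ft_force: [2.9, 0.8, 3.3]
grip_width: 0.464
grasp_force: 46.7
```

Call:
jog_arm(increments=[[-0.002,0,0,0,0,0,-0.3],[-0.004,0,0,0,0,0,-0.3],[-0.006,0,0,0,0,0,-0.3],[-0.007,0,0,0,0,0,-0.3],[-0.008,0,0,0,0,0,-0.3]])

```text
clock: 10.28
position: [0.6022, -0.1132, 0.0494]
ee_rot: [-0.016, 1.0, 0.001, -0.002]
ft_force: [-11.8, 2.2, 16.5]
grip_width: 0.466
grasp_force: 48.4
```

Call:
jog_arm(increments=[[-0.001,0,0,0,0,0,-0.3],[-0.002,0,0,0,0,0,-0.3],[-0.002,0,0,0,0,0,-0.3]])

```text
clock: 10.53
position: [0.6044, -0.1134, 0.0494]
ee_rot: [-0.016, 1.0, 0.001, -0.002]
ft_force: [-10.6, 1.7, 15.9]
grip_width: 0.463
grasp_force: 48.3
```

Call:
jog_arm(increments=[[-0.001,0,0,0,0,0,-0.3],[-0.003,0,0,0,0,0,-0.3],[-0.004,0,0,0,0,0,-0.3],[-0.004,0,0,0,0,0,-0.3]])

```text
clock: 10.87
position: [0.6085, -0.1135, 0.0494]
ee_rot: [-0.016, 1.0, 0.0, -0.002]
ft_force: [-9.8, 0.0, 15.0]
grip_width: 0.464
grasp_force: 48.2
```

Call:
jog_arm(increments=[[-0.001,0,0,0,0,0,-0.3],[-0.002,0,0,0,0,0,-0.3],[-0.003,0,0,0,0,0,-0.3],[-0.003,0,0,0,0,0,-0.3]])

```text
clock: 11.2
position: [0.6115, -0.1135, 0.0494]
ee_rot: [-0.016, 1.0, 0.0, -0.002]
ft_force: [-11.1, 0.1, 14.4]
grip_width: 0.461
grasp_force: 48.2
```

```bash
python3 - <<'E'
from h import *
from workcell import *
c=optics.camera('scene'); check(c); cv2.imwrite('pics/s2.png',cv2.resize(c['color'][130:310,200:400,::-1],None,fx=3.3,fy=3.3))
E
```

```text
lines [[639.6, -112.9], [635.7, -23.2], [632.2, 66.8], [629.2, 156.6]]
110 317.8 189.8 [599.   65.1] [40.  43.1] 1.2 59.2
55 305.4 218.6 [617.4 -21. ] [19.9 45.3] 23.7 59.4
74 285.9 250.7 [ 622.7 -112.8] [16.8 58.9] 8.0 59.6
65 226.9 260.1 [ 537.  -191.9] [20.7 40.2] 83.3 59.1
```

View pics/s2.png

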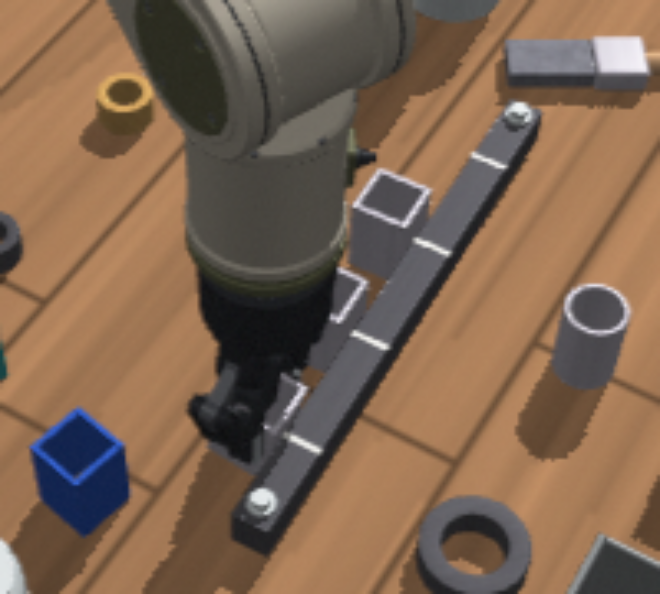

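The crop shows C under the gripper, against the bar near line0 at (285,250). I'll release it and measure.

Call:
jog_arm(increments=[[0.003,0,0,0,0,0,0.2],[0.003,0,0,0,0,0,0.2],[0.003,0,0,0,0,0,0.2],[0.003,0,-0.03,0,0,0,0.2],[0.003,0,-0.07,0,0,0,0.2]])

```text
clock: 11.67
position: [0.6087, -0.1119, 0.1162]
ee_rot: [-0.017, 1.0, 0.0, -0.003]
ft_force: [1.4, -1.3, 0.3]
grip_width: 0.604
grasp_force: 0.0
```

Call:
jog_arm(increments=[[0.03,0,-0.03,0,0,0,0.3],[0.06,0,-0.06,0,0,0,0.4],[0.09,0,-0.09,0,0,0,0.4],[0.12,0,-0.12,0,0,0,0.4],[0.15,0,-0.15,0,0,0,0.4]])

```text
clock: 12.08
position: [0.4622, -0.1178, 0.2667]
ee_rot: [-0.017, 1.0, -0.0, -0.0]
ft_force: [1.0, 0.5, 1.9]
grip_width: 0.702
grasp_force: 0.0
```

```bash
python3 - <<'E'
from h import *
from workcell import *
o=get_obs(); print(o['clock'],o['position'],o['grip_width'],o['joint_pos'].round(2))
for n in ['top','scene']: c=optics.camera(n); check(c); np.savez(n+'3.npz',**c)
E
```

```text
12.0833 [ 0.46220355 -0.11778212  0.26665821] 0.7020025975972626 [-0.54 -0.04  0.69  1.85  0.03  1.32  1.74]
lines [[636.6, -112.5], [634.9, -23.7], [632.8, 66.1], [629.0, 156.0]]
46 254.9 186.7 [597.5  66.8] [39.4 36. ] 1.4 59.3
49 283.3 186.0 [599.5 -14.8] [39.4 21.6] 1.5 59.3
40 320.8 186.8 [ 598.  -103.8] [37.  16.9] 0.7 59.2
lines [[637.9, -112.9], [635.6, -23.1], [631.9, 66.7], [629.2, 156.6]]
113 318.3 190.1 [599.9  65.3] [41.3 42.9] 1.9 59.7
127 298.5 217.9 [601.8 -24.5] [40.7 42.6] 0.7 59.3
136 274.7 247.9 [ 600.3 -115.4] [41.  42.2] 1.6 59.1
71 227.4 260.2 [ 537.6 -192.6] [20.7 41.6] 81.4 59.4
```

Scene measurement puts C at x=600.3 where flush would be about 604.8, so it slipped in the grip and sits about 4.5 mm short. I'll nudge it home with the closed fingers from behind.

```bash
python3 - <<'E'
from h import *
print(go(540,-115,120,91.9))
E
```

```text
[-0.076   0.001   0.1521  0.0044  0.0095 -0.0023]
```

Call:
jog_arm(increments=[[-0.02,0.001,0.04,0,0,0,-1],[-0.04,0.001,0.08,0,0,0,-1],[-0.06,0.001,0.11,0,0,0,-1],[-0.076,0.001,0.14,0,0,0,-1],[-0.076,0.001,0.15,0,0,0,-1]])

```text
clock: 12.6
position: [0.5397, -0.1127, 0.1105]
ee_rot: [-0.018, 1.0, -0.001, -0.003]
ft_force: [-1.3, 1.3, -0.8]
grip_width: 0.011
grasp_force: 0.0
```

Call:
jog_arm(increments=[[0,0,0.03,0,0,0,-1],[0,0,0.05,0,0,0,-1],[0,0,0.06,0,0,0,-1],[0,0,0.07,0,0,0,-1],[0,0,0.07,0,0,0,-1]])

```text
clock: 13.02
position: [0.5392, -0.1139, 0.045]
ee_rot: [-0.017, 1.0, 0.0, -0.001]
ft_force: [-0.5, 0.3, 1.3]
grip_width: 0.001
grasp_force: 0.0
```

```bash
python3 - <<'E'
from h import *
from workcell import *
o=get_obs(); print(o['position'],o['grip_width'],go(569,-114,47,91.9,o))
E
```

```text
[ 0.53915733 -0.11385187  0.04497042] 0.0006283372156704083 [-0.0298 -0.0011 -0.0021  0.0001 -0.0017  0.    ]
```

Call:
jog_arm(increments=[[-0.008,-0.001,-0.001,0,0,0,-1],[-0.016,-0.001,-0.001,0,0,0,-1],[-0.022,-0.001,-0.001,0,0,0,-1],[-0.026,-0.001,-0.001,0,0,0,-1],[-0.028,-0.001,-0.001,0,0,0,-1]])

```text
clock: 13.43
position: [0.5689, -0.1139, 0.0475]
ee_rot: [-0.017, 1.0, -0.0, 0.0]
ft_force: [-4.0, -0.1, 2.9]
grip_width: 0.002
grasp_force: 1.9
```

Call:
jog_arm(increments=[[-0.001,0,0,0,0,0,-1],[-0.002,0,0,0,0,0,-1],[-0.003,0,0,0,0,0,-1],[-0.004,0,0,0,0,0,-1]])

```text
clock: 13.77
position: [0.5716, -0.114, 0.0469]
ee_rot: [-0.016, 1.0, 0.0, -0.0]
ft_force: [-2.4, -0.6, 1.5]
grip_width: 0.001
grasp_force: 1.3
```

Call:
jog_arm(increments=[[-0.001,0,0,0,0,0,-1],[-0.002,0,0,0,0,0,-1],[-0.003,0,0,0,0,0,-1],[-0.003,0,0,0,0,0,-1]])

```text
clock: 14.1
position: [0.5742, -0.1137, 0.0468]
ee_rot: [-0.017, 1.0, 0.0, -0.001]
ft_force: [-7.6, 0.4, 5.0]
grip_width: 0.005
grasp_force: 3.4
```

Call:
jog_arm(increments=[[-0.001,0,0,0,0,0,-1],[-0.002,0,0,0,0,0,-1],[-0.002,0,0,0,0,0,-1]])

```text
clock: 14.35
position: [0.5742, -0.1138, 0.0466]
ee_rot: [-0.016, 1.0, 0.001, -0.003]
ft_force: [-17.0, 1.7, 14.0]
grip_width: 0.002
grasp_force: 8.7
```

Call:
jog_arm(increments=[[0.02,0,0,0,0,0,-1],[0.02,0.03,0,0,0,0,-1],[0.02,0.06,0,0,0,0,-1],[0.02,0.0895,0,0,0,0,-1],[0.02,0.0895,0,0,0,0,-1]])

```text
clock: 14.77
position: [0.5547, -0.0176, 0.0469]
ee_rot: [-0.02, 1.0, 0.002, 0.0]
ft_force: [0.7, -0.0, -0.8]
grip_width: 0.001
grasp_force: 0.0
```

Call:
jog_arm(increments=[[-0.006,0,0,0,0,0,-1],[-0.012,0,0,0,0,0,-1],[-0.015,0,0,0,0,0,-1],[-0.017,0,0,0,0,0,-1],[-0.018,0,0,0,0,0,-1]])

```text
clock: 15.18
position: [0.5716, -0.0256, 0.0468]
ee_rot: [-0.016, 1.0, -0.0, -0.001]
ft_force: [-7.4, 0.0, 5.7]
grip_width: -0.001
grasp_force: 3.9
```

Call:
jog_arm(increments=[[-0.001,0,0,0,0,0,-1],[-0.002,0,0,0,0,0,-1],[-0.002,0,0,0,0,0,-1]])

```text
clock: 15.43
position: [0.5716, -0.0256, 0.0465]
ee_rot: [-0.016, 1.0, 0.0, -0.003]
ft_force: [-12.8, -1.1, 9.9]
grip_width: -0.001
grasp_force: 6.5
```

Call:
jog_arm(increments=[[0.02,0,0,0,0,0,-1],[0.02,0.03,0,0,0,0,-1],[0.02,0.06,0,0,0,0,-1],[0.02,0.0895,0,0,0,0,-1],[0.02,0.0895,0,0,0,0,-1]])

```text
clock: 15.85
position: [0.551, 0.071, 0.0468]
ee_rot: [-0.02, 1.0, 0.001, 0.0]
ft_force: [0.6, 0.7, 0.5]
grip_width: -0.002
grasp_force: 0.0
```

Call:
jog_arm(increments=[[-0.006,0,0,0,0,0,-1],[-0.012,0,0,0,0,0,-1],[-0.015,0,0,0,0,0,-1],[-0.017,0,0,0,0,0,-1],[-0.018,0,0,0,0,0,-1]])

```text
clock: 16.27
position: [0.5688, 0.0637, 0.0468]
ee_rot: [-0.016, 1.0, -0.0, -0.001]
ft_force: [-6.2, -1.7, 4.0]
grip_width: -0.0
grasp_force: 3.1
```

Call:
jog_arm(increments=[[-0.001,0,0,0,0,0,-1],[-0.002,0,0,0,0,0,-1],[-0.002,0,0,0,0,0,-1]])

```text
clock: 16.52
position: [0.5689, 0.0638, 0.0465]
ee_rot: [-0.016, 1.0, -0.0, -0.003]
ft_force: [-11.6, -1.3, 7.4]
grip_width: -0.0
grasp_force: 5.8
```

Call:
jog_arm(increments=[[0.03,0,0,0,0,0,-0.5],[0.04,0,-0.04,0,0,0,0],[0.04,0,-0.08,0,0,0,0.3],[0.04,0,-0.12,0,0,0,0.5],[0.04,0,-0.16,0,0,0,0.5]])

```text
clock: 16.93
position: [0.5306, 0.063, 0.2089]
ee_rot: [-0.016, 1.0, 0.0, 0.0]
ft_force: [2.0, 0.7, 0.4]
grip_width: 0.706
grasp_force: 0.0
```

Call:
jog_arm(increments=[[0,0,-0.04,0,0,0,0.3],[0,0,-0.06,0,0,0,0.3],[0,0,-0.06,0,0,0,0.3]])

```text
clock: 17.18
position: [0.5331, 0.0634, 0.2721]
ee_rot: [-0.016, 1.0, 0.002, 0.004]
ft_force: [-0.2, -1.0, -1.0]
grip_width: 0.651
grasp_force: 0.0
```

```bash
python3 - <<'E'
from h import *
from workcell import *
o=get_obs(); print(o['position'],o['joint_pos'].round(2),go(511,337,265,57.3,o))
for n in ['top','scene']:
    c=optics.camera(n); check(c); np.savez(n+'4.npz',**c)
    for b in blobs(c,.178,.195,(.4,.6,.27,.4),.186): print('long',*b)
E
```

```text
[0.5331036  0.06340834 0.27205314] [-0.83  0.13  0.7   1.71 -0.09  1.33  1.48] [0.0134 0.2741 0.0078 0.0052 0.0063 0.6028]
lines [[636.9, -115.0], [635.7, -23.1]]
88 288.2 186.6 [600.9 -23.2] [36.9 38.6] 1.4 59.4
60 326.9 190.1 [ 598.2 -114.5] [27.  38.6] 1.4 59.3
long 113 117.3 210.5 [510.6 335.9] [33.2 30.2] 57.2 183.9
lines [[637.9, -112.9], [635.6, -23.1], [632.1, 66.9], [629.2, 156.6]]
120 317.9 189.7 [599.8  64.5] [41.2 44.7] 2.7 59.4
125 298.6 218.0 [602.7 -24.8] [40.4 43.5] 2.3 59.6
152 276.8 249.2 [ 605.5 -115.4] [40.8 42.4] 1.9 59.2
69 227.0 259.9 [ 537.6 -192.6] [20.7 41.6] 81.4 59.2
long 113 344.2 66.7 [513.8 332.2] [35.6 37.6] 59.4 183.3
```

Call:
jog_arm(increments=[[0,0.035,0,0,0,0,0.3],[0,0.07,0,0,0,0,0.3],[0.005,0.105,0,0,0,0,0.3],[0.01,0.14,0,0,0,0,0.3],[0.01,0.16,0,0,0,0,0.3]])

```text
clock: 17.7
position: [0.5136, 0.2274, 0.2649]
ee_rot: [-0.018, 1.0, -0.0, -0.002]
ft_force: [0.2, 0.4, 0.0]
grip_width: 0.651
grasp_force: 0.0
```

Call:
jog_arm(increments=[[0.002,0.025,0,0,0,0.12,0.3],[0.002,0.05,0,0,0,0.24,0.3],[0.003,0.075,0,0,0,0.36,0.3],[0.003,0.1,0,0,0,0.48,0.3],[0.003,0.114,0,0,0,0.603,0.3]])

```text
clock: 18.12
position: [0.5075, 0.3399, 0.2646]
ee_rot: [0.283, 0.959, -0.001, -0.001]
ft_force: [0.1, 0.8, -0.1]
grip_width: 0.649
grasp_force: 0.0
```

Call:
jog_arm(increments=[[0,0,0,0,0,0,0.3],[0,0,0,0,0,0,0.3],[0,0,0,0,0,0,0.3]])

```text
clock: 18.37
position: [0.5091, 0.3358, 0.2659]
ee_rot: [0.281, 0.96, -0.001, -0.0]
ft_force: [0.2, 0.3, -0.3]
grip_width: 0.651
grasp_force: 0.0
```

```bash
python3 - <<'E'
from h import *
from workcell import *
o=get_obs(); print(o['position'],o['joint_pos'].round(2),go(511,337,158,57.3,o))
c=optics.camera('wrist'); cv2.imwrite('pics/w4.png',c['color'][:,:,::-1])
E
```

```text
[0.50909481 0.3357775  0.26592327] [-1.14  0.33  0.61  1.52 -0.19  1.36  0.49] [-9.000e-04  2.300e-03  1.079e-01 -2.000e-03  1.000e-04  2.000e-03]
```

View pics/w4.png

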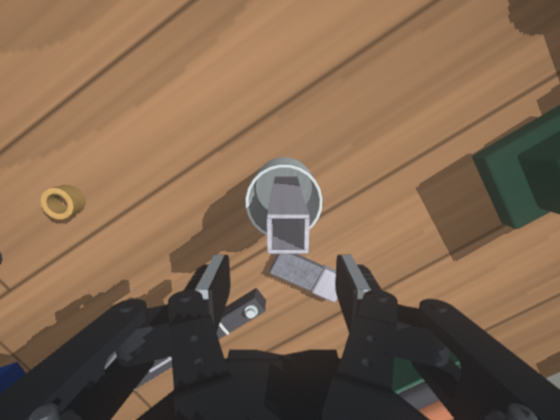

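The wrist view shows the long tube's square top at (288,233), squared with the fingers and centred between them at column ~283. The tin rim is at (284,200). Descending to grip.

Call:
jog_arm(increments=[[-0.001,0.002,0.025,0,0,0,0.3],[-0.001,0.002,0.05,0,0,0,0.3],[-0.001,0.002,0.075,0,0,0,0.3],[-0.001,0.002,0.1,0,0,0,0.3],[-0.001,0.002,0.108,0,0,0,0.1]])

```text
clock: 18.83
position: [0.5097, 0.3362, 0.1555]
ee_rot: [0.281, 0.96, -0.002, -0.001]
ft_force: [0.0, 0.2, -0.1]
grip_width: 0.552
grasp_force: 0.0
```

Call:
jog_arm(increments=[[0,0,0,0,0,0,0.0],[0,0,0,0,0,0,-0.2],[0,0,0,0,0,0,-0.4],[0,0,0,0,0,0,-0.6],[0,0,0,0,0,0,-0.6]], grip_force=70)

```text
clock: 19.25
position: [0.5116, 0.3386, 0.1607]
ee_rot: [0.281, 0.96, 0.001, 0.001]
ft_force: [1.3, -0.4, 5.4]
grip_width: 0.347
grasp_force: 70.3
```

Call:
jog_arm(increments=[[0,0,0,0,0,0,-0.6],[0,0,0,0,0,0,-0.6],[0,0,0,0,0,0,-0.6]])

```text
clock: 19.5
position: [0.5116, 0.3387, 0.1607]
ee_rot: [0.281, 0.96, 0.001, 0.001]
ft_force: [0.6, -1.5, 7.4]
grip_width: 0.348
grasp_force: 70.5
```

Call:
jog_arm(increments=[[0,0,-0.015,0,0,0,-0.6],[0,0,-0.04,0,0,0,-0.6],[0,0,-0.07,0,0,0,-0.6],[0,0,-0.1,0,0,0,-0.6],[0,0,-0.115,0,0,0,-0.6]])

```text
clock: 19.92
position: [0.5115, 0.3387, 0.2779]
ee_rot: [0.281, 0.96, 0.002, 0.001]
ft_force: [1.1, 0.1, -3.4]
grip_width: 0.343
grasp_force: 70.3
```

Call:
jog_arm(increments=[[0,0,0,0,0,0,-0.6],[0,0,0,0,0,0,-0.6]])

```text
clock: 20.08
position: [0.5108, 0.3385, 0.2739]
ee_rot: [0.281, 0.96, 0.0, 0.0]
ft_force: [-0.6, -0.4, -4.2]
grip_width: 0.341
grasp_force: 70.2
```

```bash
python3 - <<'E'
from h import *
from workcell import *
o=get_obs(); print(o['position'],o['grip_width'],o['ft_force'],go(588,156,276,91.9,o))
c=optics.camera('scene'); cv2.imwrite('pics/s5.png',c['color'][:,:,::-1])
E
```

```text
[0.51077253 0.33852011 0.27394091] 0.3409874786748411 [-0.63813149 -0.37605153 -4.17065245] [-1.635e-01 -1.121e-01 -2.200e-03  8.000e-04  1.000e-04 -6.027e-01]
```

View pics/s5.png

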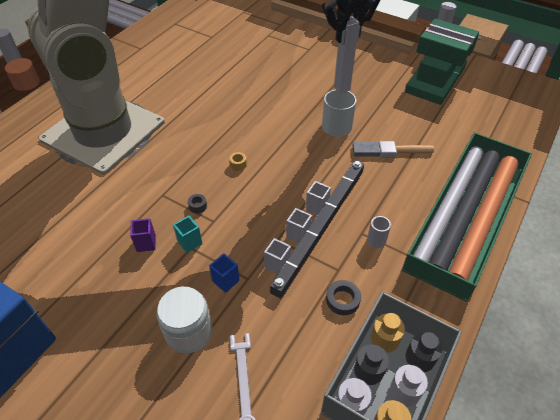

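The scene view shows the long tube held at (345,60), clear above the tin at (339,112), which has not moved. The three shorts are in row at (318,195), (298,222) and (277,255).

Call:
jog_arm(increments=[[-0.01,-0.007,0,0,0,0,-0.6],[-0.03,-0.021,0,0,0,0,-0.6],[-0.05,-0.035,0,0,0,0,-0.6],[-0.07,-0.049,0,0,0,0,-0.6],[-0.08,-0.056,0,0,0,0,-0.6]])

```text
clock: 20.55
position: [0.5489, 0.2433, 0.2727]
ee_rot: [0.283, 0.959, -0.001, -0.0]
ft_force: [0.6, -0.3, -3.5]
grip_width: 0.348
grasp_force: 70.1
```

Call:
jog_arm(increments=[[-0.02,-0.014,0,0,0,-0.1,-0.6],[-0.04,-0.028,0,0,0,-0.2,-0.6],[-0.06,-0.04,0,0,0,-0.32,-0.6],[-0.075,-0.05,0,0,0,-0.44,-0.6],[-0.0835,-0.056,0,0,0,-0.54,-0.6]])

```text
clock: 20.97
position: [0.5885, 0.1526, 0.2728]
ee_rot: [0.013, 1.0, -0.001, -0.001]
ft_force: [0.1, -1.0, -3.7]
grip_width: 0.341
grasp_force: 70.1
```

Call:
jog_arm(increments=[[0,0,0,0,0,-0.063,-0.6],[0,0,0,0,0,-0.063,-0.6],[0,0,0,0,0,-0.063,-0.6]])

```text
clock: 21.22
position: [0.5877, 0.1559, 0.273]
ee_rot: [-0.016, 1.0, -0.0, -0.001]
ft_force: [0.6, 0.1, -3.6]
grip_width: 0.344
grasp_force: 70.1
```

```bash
python3 - <<'E'
from h import *
from workcell import *
o=get_obs(); print(o['position'],o['grip_width'],o['ft_force'],go(589,156.5,160,91.9,o))
c=optics.camera('scene'); X=pts(c); 
m=(abs(X[...,0]-.588)<.035)&(abs(X[...,1]-.156)<.04)&(X[...,2]>.06)&(X[...,2]<.21)
for z in (.13,.15,.17,.19,.21):
    k=m&(abs(X[...,2]-z)<.01); print(z,k.sum(),(X[k].mean(0)*1000).round(1),(X[k].min(0)*1000).round(0),(X[k].max(0)*1000).round(0))
print('low',(X[m][:,2].min()*1000))
E
```

```text
[0.58768039 0.15593308 0.27301713] 0.3436462793602604 [ 0.64012834  0.14326527 -3.56243523] [-0.0015  0.0005  0.113  -0.0002 -0.0016 -0.0021]
0.13 118 [591.2 144.8 130.2] [572. 137. 120.] [604. 170. 140.]
0.15 126 [591.6 145.1 150.6] [573. 136. 140.] [603. 171. 160.]
0.17 126 [591.2 144.8 170.4] [573. 137. 160.] [603. 171. 180.]
0.19 131 [591.2 144.6 189.9] [573. 137. 180.] [603. 171. 200.]
0.21 67 [590.7 144.  204.8] [574. 137. 200.] [603. 170. 210.]
low 115.77286233278095
```

Call:
jog_arm(increments=[[0,0,0.02,0,0,0,-0.6],[0,0,0.05,0,0,0,-0.6],[0,0,0.08,0,0,0,-0.6],[0,0,0.1,0,0,0,-0.6],[0,0,0.11,0,0,0,-0.6]])

```text
clock: 21.68
position: [0.5862, 0.1564, 0.1607]
ee_rot: [-0.016, 1.0, -0.001, -0.002]
ft_force: [-0.4, -0.0, -3.8]
grip_width: 0.346
grasp_force: 69.8
```

Call:
jog_arm(increments=[[0,0,0.002,0,0,0,-0.6],[0,0,0.004,0,0,0,-0.6],[0,0,0.006,0,0,0,-0.6],[0,0,0.008,0,0,0,-0.6],[0,0,0.008,0,0,0,-0.6]])

```text
clock: 22.1
position: [0.5885, 0.1561, 0.1567]
ee_rot: [-0.017, 1.0, 0.0, 0.001]
ft_force: [0.1, 0.6, -3.3]
grip_width: 0.347
grasp_force: 69.8
```

Call:
jog_arm(increments=[[-0.003,0,0.001,0,0,0,-0.6],[-0.006,0,0.001,0,0,0,-0.6],[-0.009,0,0.001,0,0,0,-0.6],[-0.011,0,0.001,0,0,0,-0.6],[-0.011,0,0.001,0,0,0,-0.6]])

```text
clock: 22.52
position: [0.5996, 0.1562, 0.1551]
ee_rot: [-0.017, 1.0, -0.0, 0.0]
ft_force: [-1.6, 0.2, -3.6]
grip_width: 0.342
grasp_force: 70.0
```

Call:
jog_arm(increments=[[-0.001,0,0,0,0,0,-0.6],[-0.002,0,0,0,0,0,-0.6],[-0.003,0,0,0,0,0,-0.6],[-0.003,0,0,0,0,0,-0.6]])

```text
clock: 22.85
position: [0.602, 0.1564, 0.155]
ee_rot: [-0.017, 1.0, 0.0, -0.0]
ft_force: [-0.8, 0.5, -4.2]
grip_width: 0.343
grasp_force: 70.0
```

Call:
jog_arm(increments=[[-0.001,0,0,0,0,0,-0.6],[-0.002,0,0,0,0,0,-0.6],[-0.002,0,0,0,0,0,-0.6]])

```text
clock: 23.1
position: [0.6031, 0.1564, 0.1549]
ee_rot: [-0.017, 1.0, 0.0, -0.001]
ft_force: [-6.6, -0.1, 1.2]
grip_width: 0.344
grasp_force: 70.8
```

Call:
jog_arm(increments=[[-0.001,0,0,0,0,0,-0.6],[-0.002,0,0,0,0,0,-0.6],[-0.002,0,0,0,0,0,-0.6]])

```text
clock: 23.35
position: [0.605, 0.1566, 0.155]
ee_rot: [-0.017, 1.0, 0.0, -0.001]
ft_force: [-6.6, -0.4, 1.6]
grip_width: 0.341
grasp_force: 70.8
```

Call:
jog_arm(increments=[[0.002,0,0.001,0,0,0,-0.6],[0.002,0,0.002,0,0,0,-0.6],[0.002,0,0.003,0,0,0,-0.6],[0.002,0,0.003,0,0,0,-0.6]])

```text
clock: 23.68
position: [0.605, 0.1565, 0.1548]
ee_rot: [-0.016, 1.0, 0.001, 0.001]
ft_force: [-7.2, -1.5, 16.8]
grip_width: 0.344
grasp_force: 72.7
```

```bash
cat >> h.py <<'E'
def longchk(c):
    X=pts(c); m=(abs(X[...,0]-.6)<.035)&(abs(X[...,1]-.155)<.04)
    for z in (.05,.07,.09,.11,.13,.15,.17):
        k=m&(abs(X[...,2]-z)<.008)
        if k.sum(): print(z,k.sum(),(X[k].mean(0)*1000).round(1),(np.percentile(X[k],5,axis=0)*1000).round(1),(np.percentile(X[k],95,axis=0)*1000).round(1))
E
python3 - <<'E'
from h import *
from workcell import *
for n in ['scene','top']: longchk(optics.camera(n))
E
```

```text
0.05 80 [606.7 144.7  50.4] [590.3 138.3  42.7] [617.  166.1  57.1]
0.07 79 [606.7 144.7  69.5] [590.3 138.8  63.1] [617.9 162.8  77. ]
0.09 86 [606.7 144.8  89.9] [590.7 139.5  83. ] [618.3 163.9  96.7]
0.11 90 [607.6 144.8 110.4] [591.5 139.2 103.4] [618.8 163.2 117.1]
0.13 57 [612.1 146.  130.5] [590.1 133.6 123.4] [619.5 167.6 136.8]
0.15 93 [612.  139.8 149.6] [599.3 127.2 142.6] [619.6 165.4 156.6]
0.17 59 [617.2 152.  170.6] [611.5 129.7 162.8] [620.  172.4 177.3]
0.05 34 [590.2 151.8  49.6] [586.  141.   42.2] [605.4 167.8  56.4]
0.07 31 [591.4 150.4  70.7] [586.6 141.   63.2] [608.5 167.4  75.5]
0.09 30 [589.9 152.2  88.5] [587.1 141.   82.3] [600.5 168.8  94.4]
0.11 29 [589.6 153.4 109.5] [587.5 141.2 102.7] [597.4 168.2 117.7]
0.13 20 [590.  151.5 131.2] [588.  134.8 127.9] [596.4 168.4 135.2]
0.15 41 [592.  147.1 150.4] [588.6 128.2 142.7] [598.9 165.9 157.6]
0.17 32 [591.5 144.6 170.7] [589.5 127.2 163.6] [597.4 160.7 177.1]
```

Call:
jog_arm(increments=[[0.001,0,0,0,0,0,-0.6],[0.002,0,0,0,0,0,-0.6],[0.003,0,0,0,0,0,-0.6],[0.004,0,0,0,0,0,-0.6],[0.005,0,0,0,0,0,-0.6]])

```text
clock: 24.2
position: [0.602, 0.1564, 0.1546]
ee_rot: [-0.016, 1.0, 0.001, 0.004]
ft_force: [5.1, -1.2, 3.7]
grip_width: 0.345
grasp_force: 71.2
```

```bash
python3 - <<'E'
from h import *
from workcell import *
for n in ['scene','top']: longchk(optics.camera(n))
E
```

```text
0.05 83 [605.2 145.4  50.2] [587.9 139.2  42.9] [615.8 165.3  57.2]
0.07 87 [605.2 145.2  69.9] [588.9 139.2  62.4] [616.2 165.   77.3]
0.09 88 [605. 145.  90.] [588.6 139.5  82.9] [616.3 164.7  97.5]
0.11 91 [605.4 145.1 110. ] [588.9 139.7 103.2] [616.7 164.1 116.8]
0.13 58 [609.3 145.6 130.4] [587.9 135.  123. ] [616.8 164.5 137.3]
0.15 95 [608.6 139.6 150.4] [594.8 127.3 142.8] [616.9 166.1 157.1]
0.17 67 [613.8 152.6 171.7] [606.8 131.8 163.9] [616.9 176.4 177.7]
0.05 28 [591.7 149.2  50.6] [585.1 140.6  42.5] [609.6 166.9  56.9]
0.07 25 [591.1 149.2  70.7] [584.9 140.9  67.3] [606.9 166.8  75.6]
0.09 22 [588.4 151.4  89.7] [585.1 140.5  83.5] [598.5 165.6  94.1]
0.11 23 [587.8 151.4 109.1] [585.4 140.5 102.2] [594.6 166.6 114.3]
0.13 23 [587.3 153.  131.3] [585.6 135.1 123.9] [593.6 167.3 136.8]
0.15 35 [589.4 145.7 148.4] [585.8 127.8 142.6] [596.  165.8 154.7]
0.17 31 [588.6 142.6 171.1] [585.9 126.5 162.9] [594.7 159.1 177.6]
```

Call:
jog_arm(increments=[[-0.001,0,0,0,0,0,-0.3],[-0.001,0,0,0,0,0,-0.2],[-0.001,0,0,0,0,0,0],[-0.001,0,0,0,0,0,0.2],[-0.001,0,0,0,0,0,0.2]])

```text
clock: 24.72
position: [0.6, 0.1564, 0.1519]
ee_rot: [-0.017, 1.0, 0.0, -0.0]
ft_force: [-0.5, -1.2, 0.4]
grip_width: 0.6
grasp_force: 0.0
```

Call:
jog_arm(increments=[[-0.001,0,-0.02,0,0,0,0.2],[-0.001,0,-0.05,0,0,0,0.2],[-0.001,0,-0.08,0,0,0,0.2],[-0.001,0,-0.1,0,0,0,0.2],[-0.001,0,-0.1,0,0,0,0.2]])

```text
clock: 25.13
position: [0.6028, 0.1564, 0.2568]
ee_rot: [-0.016, 1.0, 0.001, 0.003]
ft_force: [0.4, -0.1, 0.0]
grip_width: 0.597
grasp_force: 0.0
```

Call:
jog_arm(increments=[[0.03,0,0,0,0,0,0.2],[0.06,0,0,0,0,0,0.2],[0.09,0,0,0,0,0,0.2],[0.12,0,0,0,0,0,0.2],[0.12,0,0,0,0,0,0.2]])

```text
clock: 25.55
position: [0.4768, 0.1524, 0.2512]
ee_rot: [-0.017, 1.0, 0.001, -0.002]
ft_force: [0.4, 1.1, 0.8]
grip_width: 0.597
grasp_force: 0.0
```

```bash
python3 - <<'E'
from h import *
from workcell import *
for n in ['scene','top']:
    c=optics.camera(n); longchk(c); check(c)
    for b in blobs(c,.178,.195,(.55,.65,.1,.2),.18)+blobs(c,.08,.12,(.45,.57,.27,.4),.09): print(*b)
    if n=='scene': cv2.imwrite('pics/s6.png',cv2.resize(c['color'][60:310,200:420,::-1],None,fx=2.4,fy=2.4))
E
```

```text
0.05 80 [604.1 145.5  50. ] [587.9 139.4  42.6] [614.8 165.   57.5]
0.07 81 [604.4 146.   69.9] [587.3 139.3  62.9] [615.6 165.6  77.1]
0.09 87 [603.8 145.1  90.6] [587.  139.1  83.3] [615.2 163.9  97.4]
0.11 85 [604.1 145.2 109.5] [587.6 139.7 103.3] [615.5 163.4 116.3]
0.13 92 [604.  145.  129.8] [588.2 139.4 122.7] [615.2 165.4 137.2]
0.15 99 [603.3 146.2 150.3] [587.7 139.7 142.9] [615.4 169.  157.6]
0.17 169 [600.7 153.5 170.7] [587.1 139.9 163.6] [615.2 169.8 177.6]
lines [[637.9, -112.9], [635.6, -23.1], [632.6, 66.9], [629.3, 156.7]]
71 336.5 167.1 [605.7 151.8] [43.7 26.9] 45.3 63.5
114 318.2 190.3 [599.9  64.8] [41.1 43.9] 1.0 59.5
117 298.4 217.8 [602.2 -24.4] [40.  42.2] 0.3 59.4
148 277.0 249.1 [ 605.2 -115.3] [40.2 42.1] 2.3 59.4
67 227.6 260.2 [ 537.7 -192. ] [19.5 41.6] 81.4 59.2
34 339.2 126.8 [594.7 147.8] [20.3 40. ] 51.8 179.1
25 347.7 124.0 [608.2 164.1] [14.9 30. ] 47.9 179.4
248 339.3 100.6 [513.2 328.7] [77.2 90.6] 28.4 85.9
0.05 23 [589.7 149.9  51.9] [584.2 140.9  43.3] [606.4 167.4  56.3]
0.07 33 [591.2 149.   70.9] [584.2 140.6  62.8] [610.7 164.5  76.8]
0.09 43 [595.2 153.5  89.7] [584.1 140.8  83.2] [611.9 168.5  96.4]
0.11 51 [596.4 152.1 109.1] [584.5 140.7 102.6] [612.  168.2 117.3]
0.13 51 [597.6 153.9 131.4] [584.5 140.7 123.2] [612.  168.5 137.7]
0.15 60 [598.9 155.2 149.7] [584.7 140.8 143.7] [612.4 168.5 157.6]
0.17 96 [599.3 155.1 171.7] [584.7 140.7 163.8] [613.4 169.8 177.5]
lines [[636.8, -115.0], [635.8, -23.1], [634.4, 66.3]]
41 283.5 183.0 [600.8 -17.1] [36.9 26.5] 1.4 59.2
44 293.8 188.1 [601.  -29.2] [37.  26.4] 1.2 59.9
26 320.4 189.6 [ 596.5 -101.4] [24.6 12. ] 0.7 59.8
26 332.2 191.0 [ 593.4 -123. ] [17.2 21.8] 1.4 59.7
36 356.7 215.9 [ 533.6 -184.1] [44.  17.7] 16.1 59.8
11 211.5 169.3 [605.1 143.5] [19.   5.3] 22.9 179.6
20 201.2 175.8 [590.8 165.5] [22.1 10. ] 42.3 179.9
```

View pics/s6.png

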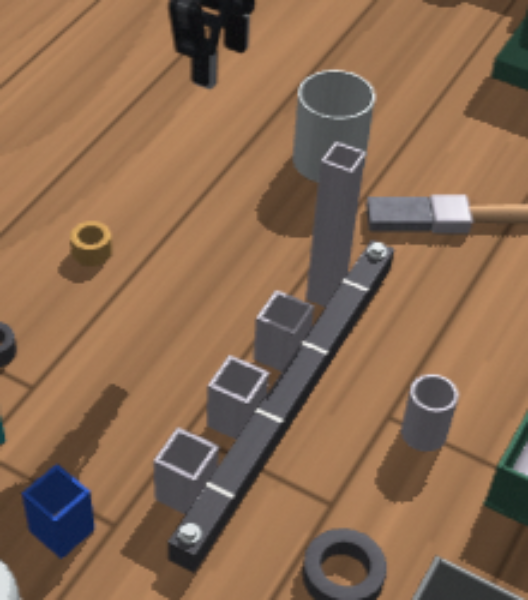

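The scene crop shows all four upright in a row at the bar, with the long one at line3 (335,230). The tin stands where it was at (335,125), and the gripper is clear of everything. The measured gap for the long one is about 1 mm and the line offsets are about 2 mm or less.

```bash
python3 -c "
from workcell import workorder
print(workorder.hand_in())"
```

```text
the job is handed in; nothing more can be done
None
```

The job is handed in: all four offcuts stand upright against the stop bar on their lines, with the long one on line3 (nearest the tin), at most about 1 mm off flush and 2 mm off line by the cameras; I got no verdict back.

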